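# Load the bottle capper's cap magazine from its tray and shut the gate

### The arm

A 6-joint arm with a two-finger parallel gripper is mounted at the origin on the work surface; the furniture and walls round the work are solid. World frame = base frame: x ahead of the robot, y to its left, z up, the work surface at z = 0. Lengths are in m, angles in rad, forces in N, time in s.
With the tool pointing down it reaches from about 0.3 to 0.85 m from the base axis. Payload 5.4 kg.
Tool frame: the origin (TCP) lies at the very end of the fingers, on their centre line; the grasp point (between the pads) lies grip_point_offset behind it (grip_point_offset is the distance from the TCP to the grasp point, in m); x points along the fingers, y is the direction in which the jaws open and shut, and the axes are right-handed (so a half turn about x gives the same grasp; the last joint's range is limited). The gripper opens to 85 mm and grips with 20 to 120 N. Pads are 22 mm wide; open, the fingers measure 114 mm over their backs; the gripper's body (76 mm by 85 mm) begins 54 mm behind the grasp point. The pads swing forward as they close: fully open they stand 13 mm farther back than shut.
Start: joints at [1.083, 0.158, 1.597, -0, 1.386, -0.21], TCP at [0.158, 0.553, 0.231] pointing down, gripper open.
Joint ranges: [-2.91, 2.91], [-0.94, 2.29], [0.18, 2.7], [-1.29, 4.43], [0.17, 2.64], [-3, 3]. Speed limits (rad/s): [2.57, 2.57, 3.14, 3.14, 3.14, 3.14].

### API

Orientations are given as a unit quaternion [w, x, y, z].
In Python, from station import * gives the robot as it stands. Calls block until the motion is done:
- move_to(position, orientation): joint-space move of the TCP to a pose.
- movel(position, velocity=0.15, orientation=None): straight line of the TCP; orientation=None keeps the orientation; velocity is the mean speed in m/s.
- move_j(angles): joint-space move.
- move_gripper(opening): finger opening in m; the grip force is fixed at half the most; returns when the fingers have stopped.
- hold(seconds).
- solve_ik(position, orientation): joint angles nearest the present ones, or None.
- get_state(): the state.
- snapshot(name): name is "side" or "top"; returns a dict with "pixels" (400x640x3 uint8, red, green, blue), "K" (3x3 intrinsics, pixels), "D" ([k1, k2, p1, p2, k3] as OpenCV has them; the pictures are not rectified), "world_to_cam" (4x4, takes a point from world to camera coordinates). Camera axes: x right, y down, z forward; pixel columns grow to the right and rows downward; lengths in m; the calibration is good to about 2 mm. A picture is of the moment at which its call begins. There is no depth.
A pose or a line that the arm cannot do raises PlanningError and nothing moves.
- finish_job(): hands the job in, once; it reports no verdict.
The state is a dict: "time": time; "joints": joint angles; "joint_vel": joint speeds; "joint_efforts": joint torques, N m; "tool_pos": TCP position; "ee_rot": TCP orientation; "ft_force": force on the tool from outside, world axes, zero at the start; "wrist_torque": the same for the moment, N m; "finger_gap": finger opening in m.
Only numpy, scipy, OpenCV 4.12 (cv2) and the standard library are available. Lean on these libraries where they do the work, as an engineer would, in place of code of your own. Each camera call takes 0.05 s, during which the arm holds its last target.

### The job

Load the cap magazine: with the fingertips, sweep the three small white caps one at a time across the tray and through the gate opening into the narrow slot so that they lie in single file, then push the gate's upright metal post to slide the gate fully shut behind the last cap. Only push: do not pinch, lift or tip the caps, and leave the wide cap, which does not fit the slot, and the things round the tray where they are.

Things in the scene. Friction and masses are not known exactly. Their poses are not given: they have to be found in the camera images.
- magazine: cap magazine fixed to the worktop: metal loading tray with low rims and a narrow slot on its right-hand end. Origin at worktop level under the middle of the gate opening; y points from slot into tray (sweep caps to -y), x across, away from the robot. Floors 6 mm, rims and slot walls 16 mm above the worktop. Inside of tray: x -110 to 110, y 2 to 155 mm; a cap on it stands 10 mm above the rims
- gate_mouth (a point): middle of the gate opening, on the tray floor (magazine x 0, y 0), axes as the magazine. The opening is 40 mm wide; straight funnel cheeks 10 mm high lead to it from magazine (+-110, 30) to (+-23, 2) mm; the gate bar crosses at y -6 to -10 mm
- slot_mid (a point): middle of the slot, on its floor (magazine x 0, y -66 mm), axes as the magazine. The slot is 40 mm wide and runs from y -12 to an end stop at y -119 mm: just room for three caps in file behind the shut gate. A cap pushed in pushes those before it; the last cap's centre must come to y about -28 to -33 mm
- cap_a: one of three identical white screw caps lying closed side up on the tray: plain ribbed disc, 34 mm diameter, 20 mm tall, about 20 g; origin at the centre of its underside, z up
- cap_b: one of three identical white screw caps lying closed side up on the tray: plain ribbed disc, 34 mm diameter, 20 mm tall, about 20 g; origin at the centre of its underside, z up
- cap_c: one of three identical white screw caps lying closed side up on the tray: plain ribbed disc, 34 mm diameter, 20 mm tall, about 20 g; origin at the centre of its underside, z up
- wide_cap: a stray wider white screw cap on the tray, same shape but 45 mm diameter, 20 mm tall, to be left where it lies; origin at the centre of its underside
- gate (a joint): the gate's travel in m: 0 to 0.01 open (bar clear of the opening), 0.055 fully shut (bar right across the slot mouth); it shuts towards the magazine's -x against about 1.2 N of friction and stays where it is left
- gate_post (a point): bright metal upright post on the gate bar, by which the gate is pushed: 12 mm diameter with a 16 mm knob on top, from 16 to 42 mm above the worktop; this point is on its axis, 28 mm above the worktop. It stands on the far side of the slot mouth, at y -8 mm and x = 97 mm minus the gate's travel (magazine frame), and is pushed to -x from its far side
- vial: bystander: small capped glass vial 23 mm diameter, 59 mm tall, standing on the worktop beside the slot, on the robot's side; origin at its underside
- tweezers: bystander: steel tweezers 130 x 18 x 10 mm lying on the worktop along the side of the tray that is nearer the robot; origin at the middle of their underside
- amber: bystander: amber bottle 55 mm diameter, 115 mm tall, right of the magazine; origin at its underside
- bottle_1: bystander: open white bottle 60 mm diameter, 126 mm tall, right of the magazine and nearer the robot, by two more that are fixed; origin at its underside
Mind the look-alikes: they are no part of the job. Leave any purple look-alike of the cap_a alone. What is shaped like the cap_c but pink or purple is not meant.

How it is judged:
On the way, in this order (a step that is already met when the one before it is completed fails the run):
1. a first cap is through the gate and in the slot (((y of cap_a in the frame of magazine below -0.022 m and x of cap_a in the frame of magazine between -0.01 and 0.01 m and height (world z) of cap_a below 0.012 m) or (y of cap_b in the frame of magazine below -0.022 m and x of cap_b in the frame of magazine between -0.01 and 0.01 m and height (world z) of cap_b below 0.012 m) or (y of cap_c in the frame of magazine below -0.022 m and x of cap_c in the frame of magazine between -0.01 and 0.01 m and height (world z) of cap_c below 0.012 m))), for 0.2 s.
2. a second cap is in the slot too ((((y of cap_a in the frame of magazine below -0.022 m and x of cap_a in the frame of magazine between -0.01 and 0.01 m and height (world z) of cap_a below 0.012 m) and (y of cap_b in the frame of magazine below -0.022 m and x of cap_b in the frame of magazine between -0.01 and 0.01 m and height (world z) of cap_b below 0.012 m)) or ((y of cap_a in the frame of magazine below -0.022 m and x of cap_a in the frame of magazine between -0.01 and 0.01 m and height (world z) of cap_a below 0.012 m) and (y of cap_c in the frame of magazine below -0.022 m and x of cap_c in the frame of magazine between -0.01 and 0.01 m and height (world z) of cap_c below 0.012 m)) or ((y of cap_b in the frame of magazine below -0.022 m and x of cap_b in the frame of magazine between -0.01 and 0.01 m and height (world z) of cap_b below 0.012 m) and (y of cap_c in the frame of magazine below -0.022 m and x of cap_c in the frame of magazine between -0.01 and 0.01 m and height (world z) of cap_c below 0.012 m)))), for 0.2 s.
3. all three caps are in the slot, past the gate bar's track, gate still open (y of each of cap_a, cap_b, cap_c in the frame of magazine below -0.022 m and x of cap_a in the frame of magazine between -0.01 and 0.01 m and height (world z) of each of cap_a, cap_b, cap_c below 0.012 m and x of cap_b in the frame of magazine between -0.01 and 0.01 m and x of cap_c in the frame of magazine between -0.01 and 0.01 m and value of joint gate below 0.045 m), for 0.2 s.
At the end, for the whole second after the job is handed in: The three caps lie flat in single file in the slot, at rest, each centre at least 25.5 mm past the gate opening's origin line; the gate is shut to within 4 mm of its 55 mm travel; the wide cap is within 30 mm of where it lay (y of each of cap_a, cap_b, cap_c in the frame of magazine below -0.0255 m and x of cap_a in the frame of magazine between -0.01 and 0.01 m and height (world z) of each of cap_a, cap_b, cap_c below 0.012 m and x of cap_b in the frame of magazine between -0.01 and 0.01 m and x of cap_c in the frame of magazine between -0.01 and 0.01 m and angle between each of cap_a, cap_b, cap_c's own z axis and vertical below 0.15 rad and linear speed of each of cap_a, cap_b, cap_c below 0.02 m/s and value of joint gate above 0.051 m and distance of wide_cap from where it was at the start of the episode below 0.03 m); the robot touches nothing.
It fails at once if a cap is lifted more than 10 mm off the tray floor or pushed off the magazine (height (world z) of any of cap_a, cap_b, cap_c, wide_cap above 0.016 m or height (world z) of any of cap_a, cap_b, cap_c, wide_cap below 0.003 m).
It fails at once if a cap is tipped by more than about 30 degrees (angle between any of cap_a, cap_b, cap_c, wide_cap's own z axis and vertical above 0.5 rad).
It fails at once if a cap is pinched or pressed with more than 25 N (contact force between the fingers and cap_a above 25 N or contact force between the fingers and cap_b above 25 N or contact force between the fingers and cap_c above 25 N).
It fails at once if the wide cap is moved by more than 30 mm (distance of wide_cap from where it was at the start of the episode above 0.03 m).
It fails at once if a bystander (vial, tweezers, amber bottle, open bottle) is moved by more than 30 mm (distance of any of amber, vial, tweezers, bottle_1 from where it was at the start of the episode above 0.03 m).
It also fails if it takes over 72 s, if anything falls off the work surface, if the arm or the gripper's body presses on something with over 40 N, if the wrist force passes 120 N, or if a joint passes its speed limit or range.

## Working session

There is one attempt and no reset: what is moved stays moved. The work goes in short steps, each a Python script; the robot and the scene stay as the last script left them, time stands still between calls to the robot, and variables do not carry over. Pictures are saved under pics/ and viewed, and the job is handed in when it is done.

```bash
mkdir -p pics; ls; python3 - <<'E'
from station import *
import cv2
for n in("top","side"):
    s=snapshot(n); cv2.imwrite(f"pics/{n}0.png",s["pixels"][:,:,::-1]); print(n,s["K"],s["D"],s["world_to_cam"])
st=get_state();print(st)
try: print(grip_point_offset)
except Exception as e: print(e)
E
```

```text
pics
top [[410.79600391   0.         324.35666941]
 [  0.         410.79600391 205.56875733]
 [  0.           0.           1.        ]] [-0.03979228  0.          0.          0.          0.        ] [[ 0.01542249 -0.99987676 -0.00293444 -0.07697246]
 [-0.98987566 -0.01485396 -0.14115783  0.52712639]
 [ 0.14109684  0.00508173 -0.98998276  1.03196331]
 [ 0.          0.          0.          1.        ]]
side [[413.8203125    0.         316.70598685]
 [  0.         413.8203125  202.07944483]
 [  0.           0.           1.        ]] [-0.01811752  0.          0.          0.          0.        ] [[-0.97440661 -0.22476972  0.00321561  0.49327894]
 [-0.14933735  0.63657289 -0.75661966  0.16390248]
 [ 0.16801822 -0.73773541 -0.65384734  0.86199685]
 [ 0.          0.          0.          1.        ]]
{'time': 0.1, 'joints': array([ 1.08289426e+00,  1.59013300e-01,  1.59809917e+00,  1.07334715e-05,
        1.38618990e+00, -2.10103724e-01]), 'joint_vel': array([-0.00100607, -0.00116436, -0.00201063,  0.00147231,  0.00040413,
        0.00140372]), 'joint_efforts': array([-6.45782748e-04, -3.96994901e+01, -3.32334852e+01, -2.44817302e-04,
        4.19807446e-03, -5.36928880e-06]), 'tool_pos': array([0.15745039, 0.55246696, 0.2304036 ]), 'ee_rot': array([ 0.70008608,  0.09733493,  0.7005065 , -0.09846845]), 'ft_force': array([ 0.03988405, -0.20679024,  1.25247384]), 'wrist_torque': array([-0.02121895,  0.01433018, -0.00490291]), 'finger_gap': 0.08545498796267512}
0.0187
```

View pics/top0.png

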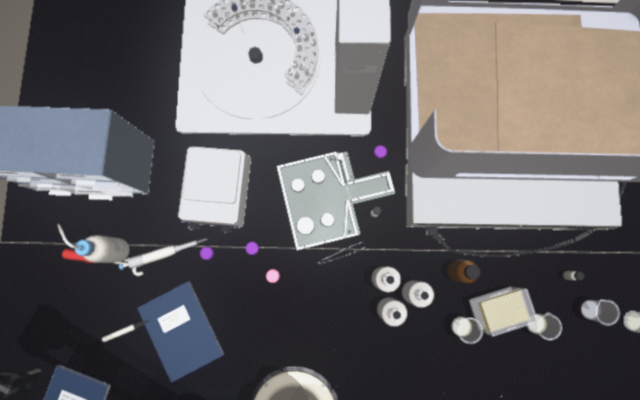

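View pics/side0.png

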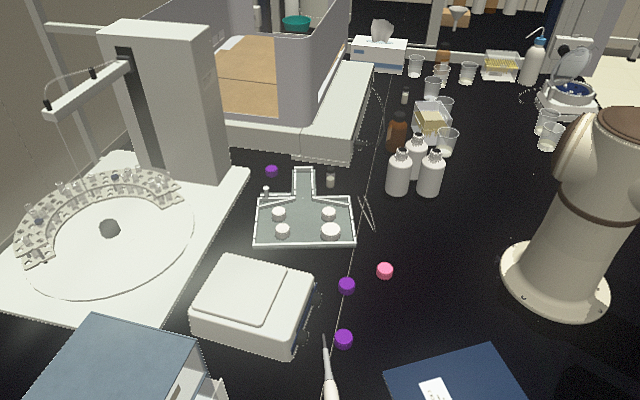

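```bash
python3 - <<'E'
import cv2
a=cv2.imread("pics/top0.png")[135:265,265:405]; cv2.imwrite("pics/top0c.png",cv2.resize(a,None,fx=4.6,fy=4.6,interpolation=cv2.INTER_CUBIC)[:600])
a=cv2.imread("pics/side0.png")[155:255,240:380]; cv2.imwrite("pics/side0c.png",cv2.resize(a,None,fx=5.5,fy=5.5,interpolation=cv2.INTER_CUBIC))
E
```

```text
(no output)
```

View pics/top0c.png

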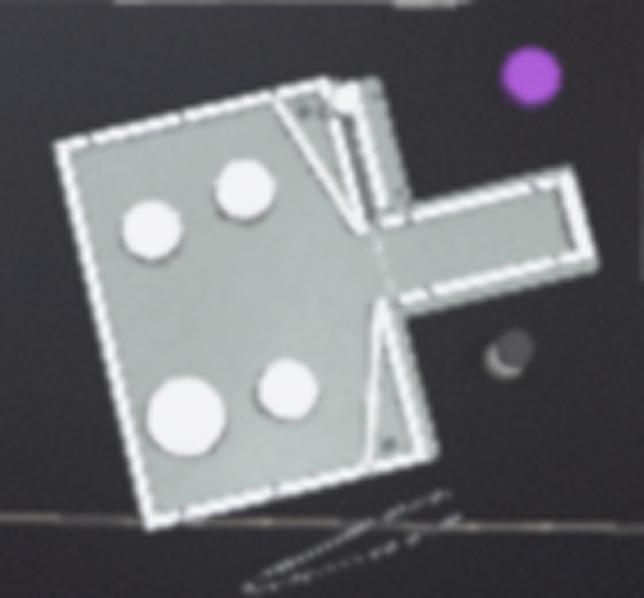

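View pics/side0c.png

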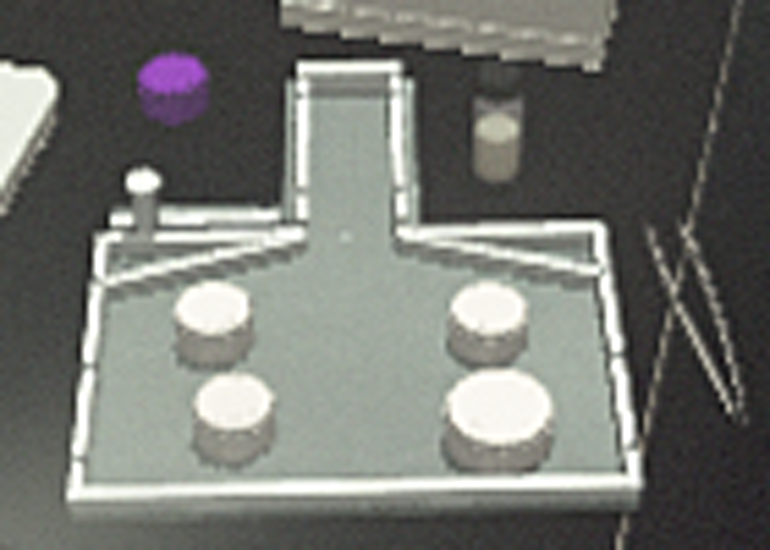

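```bash
cat > h.py <<'E'
import numpy as np, cv2
CAM={}
def setcam(n,s): CAM[n]=(np.array(s["K"]),np.array(s["D"]),np.array(s["world_to_cam"]))
def proj(n,P):
    K,D,T=CAM[n]; r,_=cv2.Rodrigues(T[:3,:3]); p,_=cv2.projectPoints(np.asarray(P,float).reshape(-1,1,3),r,T[:3,3],K,D); return p[:,0]
def ray(n,uv,z):
    K,D,T=CAM[n]; q=cv2.undistortPoints(np.array(uv,float).reshape(-1,1,2),K,D)[:,0]
    R=T[:3,:3]; c=-R.T@T[:3,3]; d=np.c_[q,np.ones(len(q))]@R
    return c+d*((z-c[2])/d[:,2])[:,None]
E
cat > cal.py <<'E'
from station import *
from h import *
from scipy.optimize import least_squares
for n in("top","side"): setcam(n,snapshot(n))
M=lambda p,P:np.c_[p[0]+np.cos(p[2])*P[:,0]-np.sin(p[2])*P[:,1],p[1]+np.sin(p[2])*P[:,0]+np.cos(p[2])*P[:,1],np.full(len(P),.016)]
pts={"top":[(112,157,63,147),(-112,157,152,522),(20,-119,560,188),(-20,-119,580,252),(23,2,360,228),(-23,2,383,303)],
"side":[(112,157,75,493),(-112,157,635,488),(20,-119,307,75),(-20,-119,394,73),(112,0,105,238),(-112,0,605,228)]}
so={"top":(4.6,265,135),"side":(5.5,240,155)}
A={n:np.array(v,float) for n,v in pts.items()}
U={n:A[n][:,2:]/so[n][0]+np.array(so[n][1:]) for n in A}
for ns in (["top"],["side"],["top","side"]):
    f=lambda p:np.concatenate([(proj(n,M(p,A[n][:,:2]/1e3))-U[n]).ravel() for n in ns])
    r=least_squares(f,[.55,0,.2]); print(ns,r.x,np.round(r.fun,1))
p=r.x; np.save("mag.npy",p)
caps={"top":[(152,230),(245,189),(288,389),(186,416)],"side":[(233,401),(213,307),(488,307),(497,401)]}
R=np.array([[np.cos(p[2]),-np.sin(p[2])],[np.sin(p[2]),np.cos(p[2])]])
for n in caps:
    w=ray(n,np.array(caps[n])/so[n][0]+np.array(so[n][1:]),.026)[:,:2]
    print(n,np.round((w-p[:2])@R*1e3,1))
w=np.array([(p[:2]+R@np.array(a)) for a in [(.092,-.008)]]);print(w, [proj(n,[[*w[0],.042]]) for n in CAM])
for n,u in(("top",(345,98)),("side",(144,180))):
    print("knob",n,np.round((ray(n,[np.array(u)/so[n][0]+np.array(so[n][1:])],.042)[:,:2]-p[:2])@R*1e3,1))
E
python3 cal.py
```

```text
['top'] [ 0.56599648 -0.12591776  0.2569156 ] [ 0.5  0.   0.3 -0.4  0.3 -0.5 -0.1 -0.1 -0.1  0.4 -0.9  0.6]
['side'] [ 0.56650098 -0.12278483  0.25479571] [ 0.5 -0.4 -0.4 -1.3  0.9  1.  -0.2  1.1  0.4  0.1 -1.1  0.6]
['top', 'side'] [ 0.56642058 -0.12476674  0.25556292] [ 0.1 -0.2 -0.2 -0.6 -0.1 -0.6 -0.6 -0.2 -0.6  0.2 -1.3  0.4  0.9 -1.
 -0.2 -1.9  1.1  0.6 -0.1  0.7  0.7 -0.3 -1.   0. ]
top [[ 48.8 118. ]
 [ 59.5  60.2]
 [-59.2  63.8]
 [-60.4 123.8]]
side [[ 51.  118.9]
 [ 61.7  60.5]
 [-57.3  63.5]
 [-58.1 121.6]]
[[ 0.65745484 -0.10925022]] [array([[340.39039247, 157.0367699 ]]), array([[267.22829094, 187.71761716]])]
knob top [[94.2 -7.5]]
knob side [[94.6 -8. ]]
```

```bash
cat >> h.py <<'E'
p=np.load("mag.npy") 
c_,s_=np.cos(p[2]),np.sin(p[2])
def m2w(x,y,z): x,y=x/1e3,y/1e3; return [p[0]+c_*x-s_*y,p[1]+s_*x+c_*y,z/1e3]
def w2m(P): P=np.asarray(P); d=P[...,:2]-p[:2]; return np.stack([d[...,0]*c_+d[...,1]*s_,-d[...,0]*s_+d[...,1]*c_],-1)*1e3
from scipy.spatial.transform import Rotation as Ro
def quat(a):  # tool down, tool y along magazine direction angle a (rad from mag x)
    t=p[2]+a; y=np.array([np.cos(t),np.sin(t),0]); x=np.array([0,0,-1.]); R=np.c_[x,y,np.cross(x,y)]
    q=Ro.from_matrix(R).as_quat(); return [q[3],q[0],q[1],q[2]]
E
python3 - <<'E'
from station import *
from h import *
for n in("top","side"): setcam(n,snapshot(n))
print("tower/plate side", w2m(ray("side",[(222,183),(250,170),(170,170)],.02)), "plate top", w2m(ray("top",[(371,133),(178,132)],.02)))
print("hood", w2m(ray("side",[(228,145),(352,163)],.0)))
print("purple", w2m(ray("top",[(380,152)],.02)))
for a in (0,np.pi,np.pi/2,-np.pi/2):
    for P in [(0,0,12),(-88,64,12),(122,-8,22),(0,145,20)]: 
        q=solve_ik(m2w(*P),quat(a)); print(a,P,None if q is None else np.round(q,2))
E
```

```text
tower/plate side [[ 214.11004837  -57.95577726]
 [ 146.60381666 -113.05073567]
 [ 363.1932137  -118.62200588]] plate top [[ 142.86789264 -107.36559385]
 [ 272.41802334  403.62371139]]
hood [[ 229.40182786 -269.10226946]
 [-136.01593073 -166.73709914]]
purple [[  85.61581881 -117.41502234]]
0 (0, 0, 12) [-0.43  0.44  1.73 -0.    0.98 -0.68]
0 (-88, 64, 12) [-0.44  0.21  2.03 -0.    0.9  -0.69]
0 (122, -8, 22) [-0.32  0.67  1.36 -0.    1.11 -0.58]
0 (0, 145, 20) [-0.2   0.32  1.87 -0.    0.95 -0.45]
3.141592653589793 (0, 0, 12) [-0.43  0.44  1.73 -0.    0.98  2.46]
3.141592653589793 (-88, 64, 12) [-0.44  0.21  2.03 -0.    0.9   2.45]
3.141592653589793 (122, -8, 22) [-0.32  0.67  1.36 -0.    1.11  2.57]
3.141592653589793 (0, 145, 20) [-0.2   0.32  1.87 -0.    0.95  2.69]
1.5707963267948966 (0, 0, 12) [-0.43  0.44  1.73 -0.    0.98 -2.25]
1.5707963267948966 (-88, 64, 12) [-0.44  0.21  2.03 -0.    0.9  -2.26]
1.5707963267948966 (122, -8, 22) [-0.32  0.67  1.36 -0.    1.11 -2.15]
1.5707963267948966 (0, 145, 20) [-0.2   0.32  1.87 -0.    0.95 -2.03]
-1.5707963267948966 (0, 0, 12) [-0.43  0.44  1.73 -0.    0.98  0.89]
-1.5707963267948966 (-88, 64, 12) [-0.44  0.21  2.03 -0.    0.9   0.88]
-1.5707963267948966 (122, -8, 22) [-0.32  0.67  1.36 -0.    1.11  0.99]
-1.5707963267948966 (0, 145, 20) [-0.2   0.32  1.87 -0.    0.95  1.12]
```

```bash
cat >> h.py <<'E'
A=-np.pi/2; B=0.
E
python3 - <<'E'
from station import *
from h import *
t=lambda:print(round(get_state()["time"],2))
move_to(m2w(-90,64,200),quat(A)); t()
move_gripper(.016); t()
movel(m2w(-90,64,12.5),.2); t()
g=get_state(); print(w2m(g["tool_pos"]),g["tool_pos"][2],g["ft_force"],g["finger_gap"])
s=snapshot("side"); cv2.imwrite("pics/s1.png",cv2.resize(s["pixels"][120:260,220:400,::-1],None,fx=4,fy=4,interpolation=cv2.INTER_CUBIC))
E
```

```text
2.81
3.47
4.56
[-89.1789403   63.32002115] 0.01353024194226319 [0.60016606 0.0903744  0.2343911 ] 0.015780608612328422
```

View pics/s1.png

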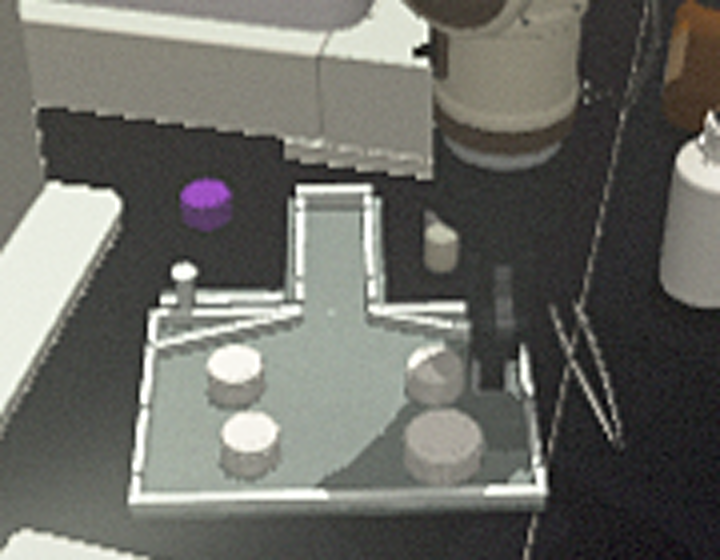

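```bash
python3 - <<'E'
from station import *
from h import *
movel(m2w(-26.5,64,12.5),.06)
g=get_state(); print(g["time"],w2m(g["tool_pos"]),g["ft_force"])
movel(m2w(-36,64,12.5),.1)
movel(m2w(-36,64,60),.2)
move_to(m2w(0,115,60),quat(B))
s=snapshot("side"); cv2.imwrite("pics/s2.png",cv2.resize(s["pixels"][120:260,220:400,::-1],None,fx=4,fy=4,interpolation=cv2.INTER_CUBIC))
s=snapshot("top"); cv2.imwrite("pics/t2.png",cv2.resize(s["pixels"][130:265,265:405,::-1],None,fx=4,fy=4,interpolation=cv2.INTER_CUBIC))
g=get_state(); print(g["time"],w2m(g["tool_pos"]))
E
```

```text
5.8167 [-26.84329525  64.08260471] [ 0.38473695 -1.06387007  0.07634185]
7.85 [ -0.25074011 114.94576309]
```

View pics/s2.png

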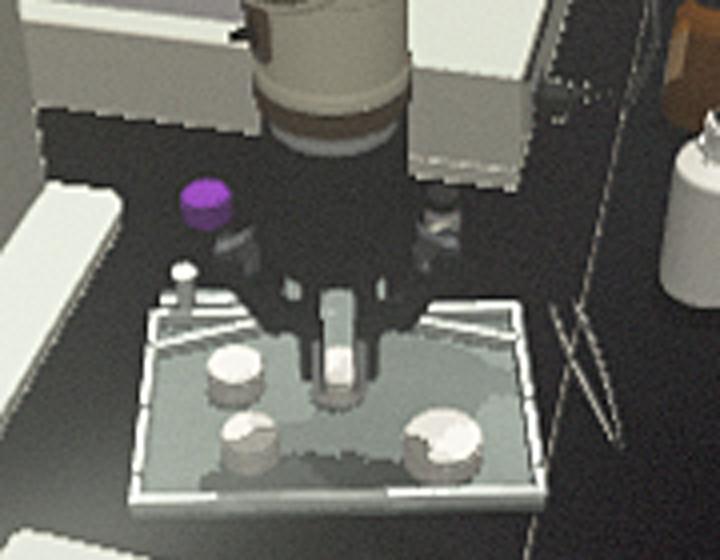

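View pics/t2.png

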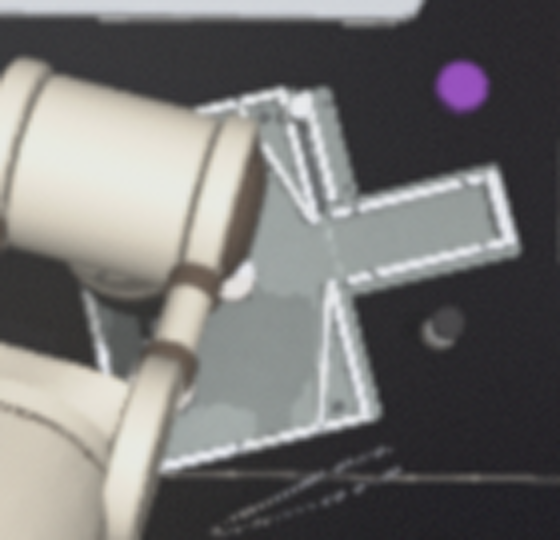

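```bash
python3 - <<'E'
from station import *
from h import *
for n in("top","side"): setcam(n,snapshot(n))
f=lambda u,z:w2m(ray("side",[(u[0]/4+220,u[1]/4+120)],z))
# cap left/right edges of top: compare with known cap (235,363)->(61,60)
print(f((235,364),.026),f((338,367),.026),f((250,428),.026), f((443,428),.026))
E
```

```text
[[61.5842172  61.18527243]] [[ 0.35690659 65.38854281]] [[ 50.8380443 115.9098817]] [[-59.15221426 118.71319813]]
```

```bash
cat >> h.py <<'E'
def run_in(st,y0,zhi=12.5,ylow=None,yend=-2.5):
    from station import movel,move_gripper,get_state
    def T(): g=get_state(); print(round(g["time"],2),w2m(g["tool_pos"]).round(1),g["tool_pos"][2].round(4),g["ft_force"].round(1))
    movel(m2w(0,y0,zhi),.15)
    if ylow is not None:
        movel(m2w(0,ylow,zhi),.06); movel(m2w(0,ylow+5,zhi),.1); movel(m2w(0,ylow+5,12.5),.1); T()
    movel(m2w(0,34,12.5),.06); T()
    movel(m2w(0,39,12.5),.1); move_gripper(0.0)
    movel(m2w(0,yend,12.5),.05); T()
E
python3 - <<'E'
from station import *
from h import *
run_in(None,115)
movel(m2w(0,20,12.5),.15)
movel(m2w(0,20,60),.2)
move_to(m2w(92,61,60),quat(A)); move_gripper(.016)
s=snapshot("side"); cv2.imwrite("pics/s3.png",cv2.resize(s["pixels"][120:260,220:400,::-1],None,fx=4,fy=4,interpolation=cv2.INTER_CUBIC))
s=snapshot("top"); cv2.imwrite("pics/t3.png",cv2.resize(s["pixels"][130:265,265:405,::-1],None,fx=4,fy=4,interpolation=cv2.INTER_CUBIC))
g=get_state(); print(g["time"],w2m(g["tool_pos"]),g["finger_gap"])
E
```

```text
9.92 [-0.  34.3] 0.0124 [0.6 0.7 0.2]
11.45 [-0.1 -2.2] 0.0124 [-0.1  0.3  0. ]
14.0583 [91.97284122 60.92315541] 0.01600355010898861
```

View pics/s3.png

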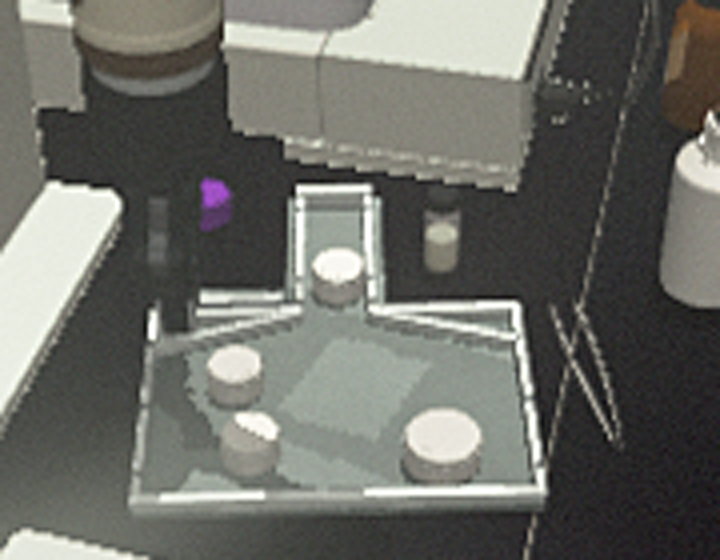

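View pics/t3.png

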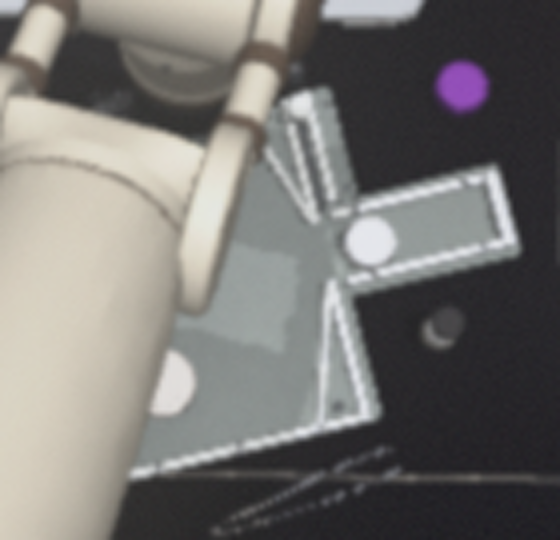

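```bash
python3 - <<'E'
from station import *
from h import *
setcam("top",snapshot("top")); print("cap c",w2m(ray("top",[(370/4+265,241/4+130)],.026)))
movel(m2w(93,61,60),.2)
movel(m2w(93,61,12.5),.15)
movel(m2w(26,61,12.5),.06)
movel(m2w(36,61,12.5),.1)
movel(m2w(36,61,60),.2)
move_to(m2w(0,115,60),quat(B))
s=snapshot("side"); cv2.imwrite("pics/s4.png",cv2.resize(s["pixels"][120:260,220:400,::-1],None,fx=4,fy=4,interpolation=cv2.INTER_CUBIC))
g=get_state(); print(g["time"],w2m(g["tool_pos"]),g["finger_gap"])
E
```

```text
cap c [[ -2.39583581 -31.55659478]]
18.1333 [ -0.22226154 115.00030919] 0.015796801691805994
```

View pics/s4.png

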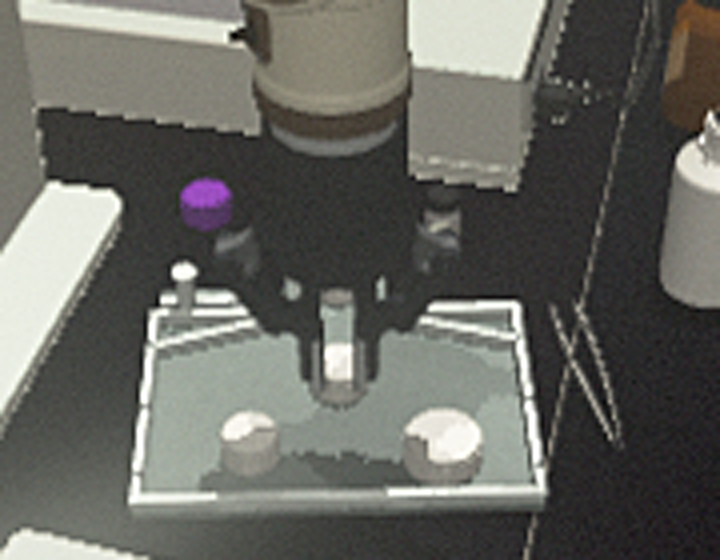

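```bash
python3 - <<'E'
from station import *
from h import *
run_in(None,113)
movel(m2w(0,20,12.5),.15)
movel(m2w(0,20,60),.2)
move_to(m2w(83,118.5,60),quat(A)); move_gripper(.016)
s=snapshot("side"); cv2.imwrite("pics/s5.png",cv2.resize(s["pixels"][120:260,220:400,::-1],None,fx=4,fy=4,interpolation=cv2.INTER_CUBIC))
g=get_state(); print(g["time"],w2m(g["tool_pos"]),g["finger_gap"])
E
```

```text
20.07 [-0.1 34.3] 0.0124 [ 0.1 -0.1 -0.5]
21.6 [-0.1 -2.3] 0.0124 [0.2 0.3 0.5]
24.2167 [ 82.98192763 118.37905827] 0.01597698327177347
```

View pics/s5.png

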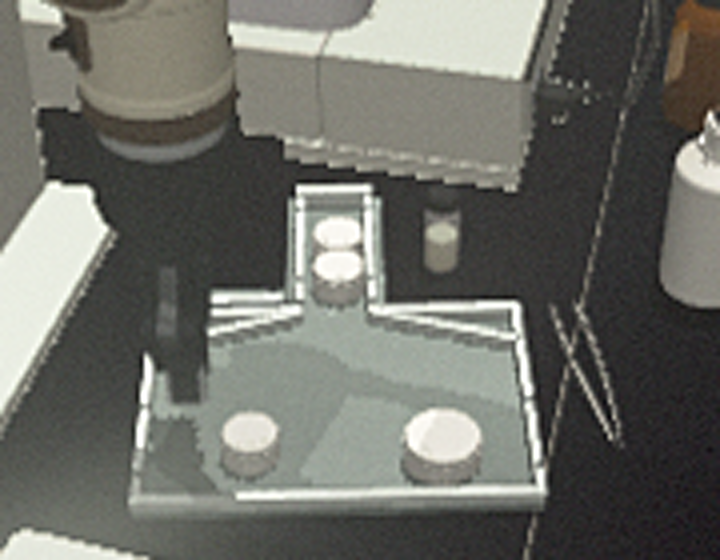

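```bash
python3 - <<'E'
from station import *
from h import *
movel(m2w(83,118.5,12.5),.15)
movel(m2w(26,118.5,12.5),.06)
movel(m2w(36,118.5,12.5),.1)
movel(m2w(36,118.5,60),.2)
move_to(m2w(0,152,60),quat(B))
movel(m2w(0,152,19),.15)
s=snapshot("side"); cv2.imwrite("pics/s6.png",cv2.resize(s["pixels"][120:260,220:400,::-1],None,fx=4,fy=4,interpolation=cv2.INTER_CUBIC))
g=get_state(); print(g["time"],w2m(g["tool_pos"]),g["tool_pos"][2],g["ft_force"],g["finger_gap"])
E
```

```text
28.2667 [-2.80426274e-02  1.51973882e+02] 0.019004989052818017 [ 0.33148103 -0.14903477  0.58786612] 0.015891737143998715
```

View pics/s6.png

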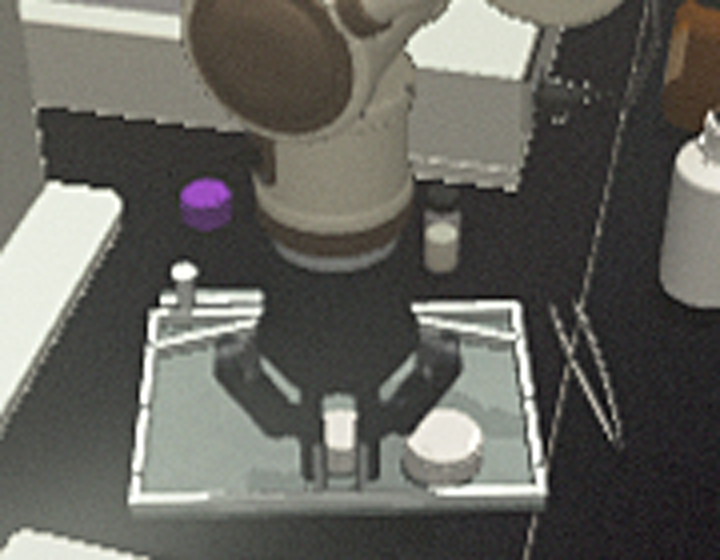

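```bash
python3 - <<'E'
from station import *
from h import *
run_in(None,152,zhi=18.5,ylow=105)
movel(m2w(0,20,12.5),.15)
movel(m2w(0,20,70),.2)
move_to(m2w(123,-8,70),quat(A))
for n in ("side","top"):
    s=snapshot(n); o=(120,220) if n=="side" else (130,265); cv2.imwrite(f"pics/{n}7.png",cv2.resize(s["pixels"][o[0]:o[0]+140,o[1]:o[1]+180,::-1],None,fx=4,fy=4,interpolation=cv2.INTER_CUBIC))
g=get_state(); print(g["time"],w2m(g["tool_pos"]),g["finger_gap"])
E
```

```text
29.95 [ -0.5 110.3] 0.0118 [-0.7 -0.8  0.5]
31.37 [-0.  34.4] 0.0124 [ 0.1  0.6 -0.3]
32.9 [-0.  -2.3] 0.0125 [-0.3  0.1 -0.4]
35.2 [122.62336286  -7.96256248] 8.807002365767398e-05
```

View pics/side7.png

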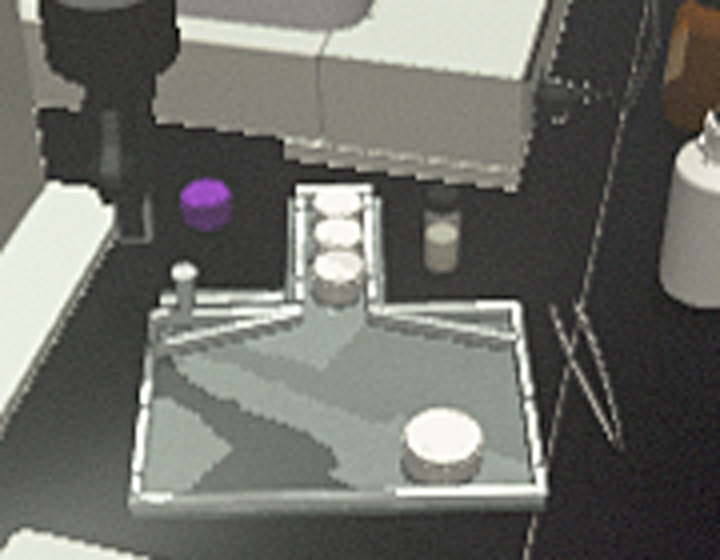

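View pics/top7.png

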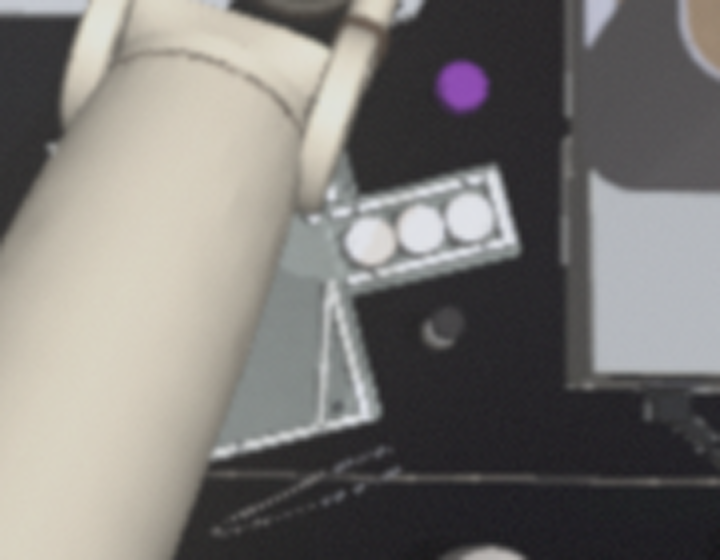

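```bash
python3 - <<'E'
from station import *
from h import *
def T():
    g=get_state(); f=g["ft_force"]; fx=f[0]*c_+f[1]*s_; print(round(g["time"],2),w2m(g["tool_pos"]).round(1),g["tool_pos"][2].round(4),"fx",fx.round(1)); return fx
movel(m2w(123,-8,22),.15); f0=T()
movel(m2w(66,-8,22),.06); T()
for x in np.arange(65,55.5,-1):
    movel(m2w(x,-8,22),.03); hold(.1)
    if T()-f0>5: break
s=snapshot("side"); cv2.imwrite("pics/s8.png",cv2.resize(s["pixels"][120:260,220:400,::-1],None,fx=4,fy=4,interpolation=cv2.INTER_CUBIC))
E
```

```text
35.67 [122.7  -7.8] 0.0217 fx -0.3
36.77 [65.6 -7.7] 0.0215 fx 1.0
37.12 [65.  -7.8] 0.0218 fx 0.8
37.47 [64. -8.] 0.022 fx 1.8
37.82 [63. -8.] 0.022 fx 1.3
38.17 [62.9 -8. ] 0.0222 fx 5.0
```

View pics/s8.png

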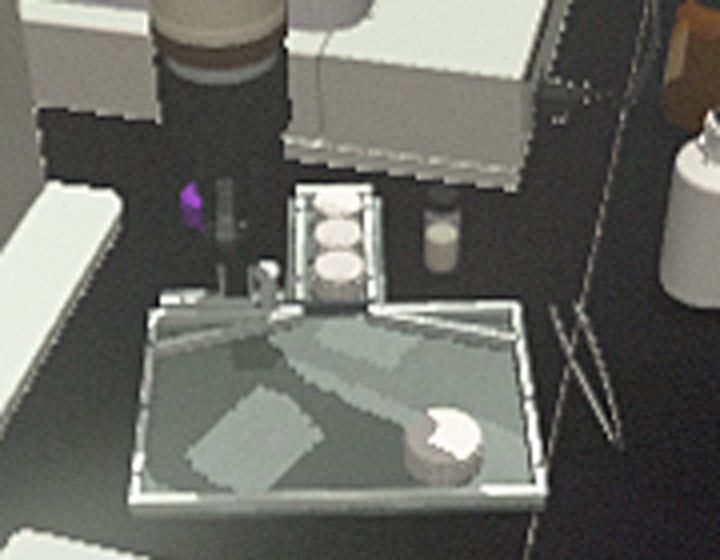

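```bash
python3 - <<'E'
from station import *
from h import *
setcam("side",snapshot("side")); print("knob",w2m(ray("side",[(266/4+220,268/4+120)],.042)))
def T():
    g=get_state(); f=g["ft_force"]; fx=f[0]*c_+f[1]*s_; print(round(g["time"],2),w2m(g["tool_pos"]).round(2),"fx",fx.round(1)); return fx
for x in (61.5,61,60.5):
    movel(m2w(x,-8,22),.03); hold(.15)
    if T()>12: break
movel(m2w(80,-8,22),.1); movel(m2w(120,-8,22),.15);movel(m2w(120,-8,90),.2); move_to(m2w(60,150,200),quat(A))
for n in ("side","top"):
    s=snapshot(n); o=(150,250) if n=="side" else (130,300); cv2.imwrite(f"pics/{n}9.png",cv2.resize(s["pixels"][o[0]:o[0]+95,o[1]:o[1]+120,::-1],None,fx=6,fy=6,interpolation=cv2.INTER_CUBIC))
T()
E
```

```text
knob [[44.31886491 -9.64688735]]
38.67 [62.79 -8.02] fx 6.9
39.07 [62.7  -8.05] fx 8.6
39.47 [62.64 -8.06] fx 9.7
41.64 [ 59.58 149.  ] fx -0.3
```

View pics/side9.png

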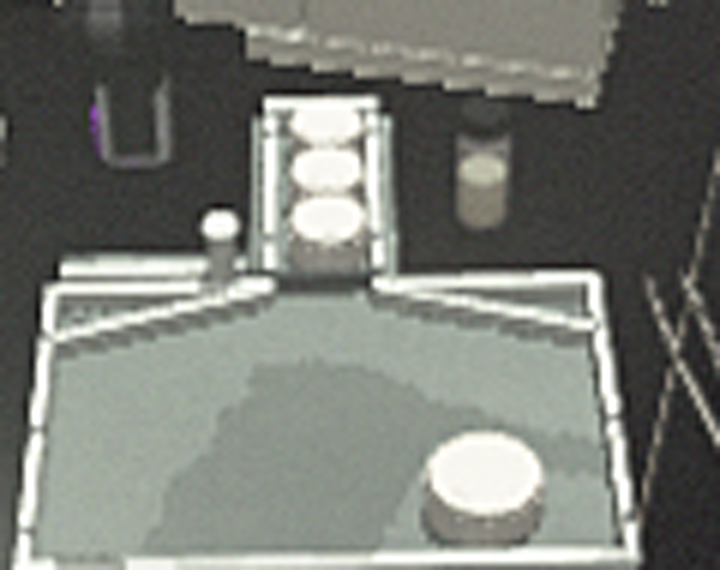

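View pics/top9.png

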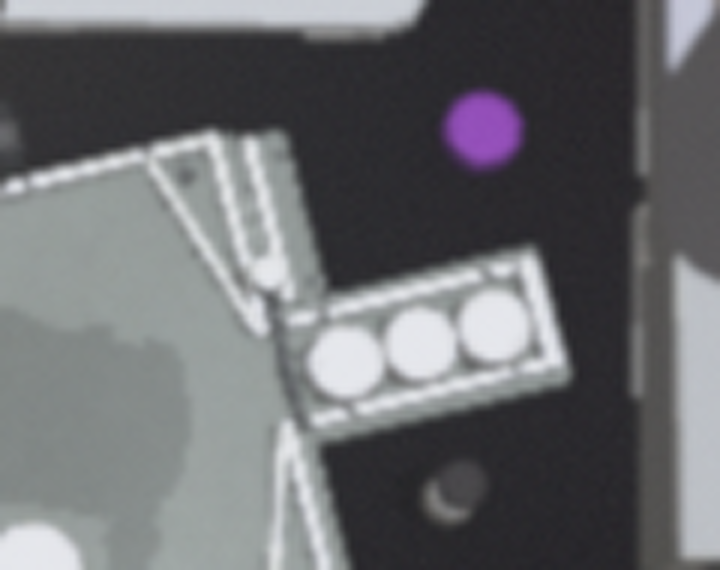

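```bash
python3 - <<'E'
from station import *
from h import *
for n in("top","side"): setcam(n,snapshot(n))
t=lambda u:(u[0]/6+300,u[1]/6+130)
s=lambda u:(u[0]/6+250,u[1]/6+150)
print("knob",w2m(ray("top",[t((268,272))],.042)),w2m(ray("side",[s((220,225))],.042)))
print("caps",w2m(ray("top",[t((345,361)),t((421,343)),t((495,325))],.026)),w2m(ray("side",[s((329,218)),s((329,170)),s((327,124))],.026)))
print("wide",w2m(ray("side",[s((485,474))],.026)))
E
```

```text
knob [[41.53383619 -6.87966461]] [[43.8532899  -7.65396114]]
caps [[  -2.17902474  -31.6123637 ]
 [  -2.35278351  -66.21405367]
 [  -2.31499956 -100.05393087]] [[ -1.12460264 -31.17421382]
 [ -1.36273897 -64.62005203]
 [ -0.71049353 -98.23772852]]
wide [[-58.98777813 125.2007331 ]]
```

```bash
python3 -c "
from station import *
finish_job()
g=get_state();print(g['time'],g['ft_force'])"
```

```text
the job is handed in; nothing more can be done
the job is handed in; nothing more can be done
```

I swept the three small white caps into the slot one at a time, then shut the gate by its post and handed the job in. The last clock reading, just before the final pictures, was 41.6 s of the 72 s allowed.

**Method:** I pushed each cap sideways to the centreline and then straight in through the opening. I lifted the arm clear before the last pictures.

**Caps:** they lie flat in single file, with centres at about y -31, -65 and -99 mm and x -1 to -2 mm.

**Gate:** it stopped against something solid, with force rising to about 10 N against 1.2 N of friction. The pictures show the bar right across the slot mouth. The two cameras disagree a little on its travel: the knob is at x 41.5 mm by the top view and 43.9 mm by the side view. That gives about 55 and 53 mm of travel, both above the 51 mm needed.

**Wide cap and bystanders:** the side view puts the wide cap 3–4 mm from its first reading, which is close to measurement error. I saw no movement of the vial or tweezers. I did not check the amber bottle and open bottle in the final pictures.

The job reports no verdict, and no force reading was possible after hand-in.

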